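# Try the refitted roller catch of a bench cupboard with its door rack loaded

### The arm

A 6-joint arm with a two-finger parallel gripper is mounted at the origin on the work surface. World frame = base frame: x ahead of the robot, y to its left, z up, the work surface at z = 0. Lengths are in m, angles in rad, forces in N, time in s.
With the tool pointing down it reaches from about 0.325 to 0.775 m from the base axis. Payload 9.3 kg.
Tool frame: the origin (TCP) lies midway between the tips of the shut fingers; the grasp point (between the pads) lies 19 mm behind it (bot.grip_depth is the distance from the TCP to the grasp point, in m); z points along the fingers, y is the line along which they close (so a half turn about z gives the same grasp; the last joint's range is limited). The gripper opens to 85 mm and grips with 20 to 120 N. Pads are 22 mm wide; open, the fingers measure 114 mm over their backs; the gripper's body (76 mm by 85 mm) begins 54 mm behind the grasp point. The pads swing forward as they close: fully open they stand 13 mm farther back than shut.
Start: joints at [1.038, 0.259, 0.021, 1.334, 0, 1.418], TCP at [0.204, 0.511, 0.231] pointing down, gripper open.
Joint ranges: [-3.04, 3.04], [-0.91, 1.82], [-1.04, 1.36], [-1.92, 1.95], [-1.52, 1.45], [-3.14, 3.14]. Speed limits (rad/s): [2.22, 2.22, 2.79, 3.14, 3.14, 3.14].

### API

Orientations are given as a 3x3 rotation matrix whose columns are the frame's x, y, z axes.
In Python, from rig import bot, eyes, nets gives the robot as it stands. The module is installed in compiled form; this text tells all that it offers.
- The arm moves only by the tool drive_tool, never from a script. Its argument "deltas" is a list that holds one entry, the list of rows, each a list of 7 numbers: the turn, a rotation vector about the tool's x, y, z in rad, then the shift along the tool's x, y, z in cm, then the finger opening in cm, from 0 to 8.54. A call has 1 to 12 rows; each row is the pose to reach, as a shift and turn from the pose commanded when the call began, along the tool's axes at that moment; what a row does not reach only later rows make up. A row lasts 1/8 s, in which the tool goes at most 62.5 mm and 10.7 degrees, less where a joint would pass 70% of its speed; a pose out of reach is approached as far as the arm can. A call with a gripper value outside its range is refused whole. The fingers move at their own pace and stop on an object; "newtons" is the grip in N (left out, the last holds). Time passes only in rows, so rows that repeat a pose let the fingers close. It gives the time, the measured TCP pose, the force, the opening and the grip force at its end, in the units of the state.
- bot.read_state(): the state, without advancing time (a new reading comes with each control period).
- eyes.get_image(name): name is "side" or "top"; returns a dict with "pixels" (400x640x3 uint8, red, green, blue), "range_z" (400x640 float32, m along the optical axis (not along the pixel's ray), 0 where there is no reading), "K" (3x3 intrinsics, pixels), "T" (4x4, takes a point from camera to world coordinates). Camera axes: x right, y up, looking along -z (the intrinsics and any distortion apply to the point x, -y, -z); pixel columns grow to the right and rows downward; lengths in m; the calibration is good to about 2 mm. A picture is of the moment at which its call begins.
- bot.close_job(): hands the job in; it is judged then, once.
Trained networks look in a picture, given as the dict that the camera call returned (one of the last four; its "shot" number tells which), for a name from the list of things; names that differ only in an ending like _2 or _b are one class to them, and where a whole thing is asked for, a point or a joint stands for the part that bears it (a point fixed in the world has none). Each returns a list of dicts, best first, with "confidence" (0 to 1); they miss things now and then, are a little off and sometimes report something else, mostly with a low value. They report only what shows in the picture. A call takes as long as a camera call. They do not tell look-alikes from the thing itself.
- nets.boxes_of(name, picture): "extent" ([left, top, right, bottom] in pixels, round what is visible of it).
The state is a dict: "time": time; "q": joint angles; "qd": joint speeds; "joint_torque": joint torques, N m; "ee_pos": TCP position; "eef_rot": TCP orientation; "wrist_force": force on the tool from outside, world axes, zero at the start; "ft_torque": the same for the moment, N m; "gripper_width": finger opening in m; "grip_force": force on a finger pad.
Only numpy, scipy, OpenCV 4.12 (cv2) and the standard library are available. Lean on these libraries where they do the work, as an engineer would, in place of code of your own. Each camera call takes 0.05 s, during which the arm holds its last target. There are 200 camera calls.

### The job

The roller catch of the little bench cupboard has just been refitted: try it with the door loaded. Stand the small lidded jar upright in the rack on the inside of the open door, push the door shut until it snaps past the sprung roller and stays home when you let go of it, then pull it wide open again through the catch and let go. Stop pushing as soon as the door is home, since the stop is easily bent; keep the jar standing and leave the other glassware where it is.

Things in the scene. Friction and masses are not known exactly. Their poses are not given: they have to be found in the camera images.
- cabinet: Bench cupboard, fixed: pale wood box 200 mm deep (x, front to back), 210 wide (y, to the hinge side), 250 high; origin at the centre of its underside. The front, at x = -100, is covered by a white door 208 wide, 15 thick, 27 to 250 mm above the bench.
- door (a joint): Door angle (rad), growing as the free edge swings out of the cupboard's front, up to 1.7; starts open, 0.9 to 1.3. The hinge is damped and the door stays where it is left. Home, it reads 0 to 0.2: the peg on the door that meets the catch was set anywhere in a slot 36 mm long, hidden under its arm, so how far the door must be pushed can only be felt.
- catch: Catch on the roof: sprung roller, then a stop. Origin on the roof at its front edge, axes as cabinet. Shutting, the peg meets the roller at 0.07 to 0.28 rad: a hump of 6 to 9 N at the handle; 9 mm on the force drops, the door snaps in, and 6 mm later it is home at the rigid stop, held there by the roller. Reopening takes 4 to 7 N. Over 28 N on the catch (20 N at the door's free edge, when home) bends it.
- handle (a point): Grip point on the door's handle, an upright steel bar 12 mm thick on two posts, axis 45 mm off the door's face. The bar's free top end is 20 mm above this point; the upper post (8 mm thick) leaves the bar 31 to 39 mm below it. Turns with the door: x points through the door into the cupboard when shut, y along the door to the hinge, z up.
- hinge (a point): Point on the door's upright hinge line, at the height of the handle's grip point, in the plane of the door's back face. A peg under a steel arm on the door's top (32 mm wide, reaching 104 mm behind the door), 190 mm from this line, rides over the catch's roller. Turns with the door, axes as for the handle. In these axes the handle is at (-60, -130, 0) mm, the rack at (25, -92, -79) mm.
- rack (a point): Centre of the floor of the aluminium rack on the door's back, 146 mm above the bench; swings with the door, axes as for the handle. Inside 50 mm (x) by 50 mm (y): the door on -x, walls 25 mm high on the other sides. The door's top edge is 104 mm above this floor, and the catch arm near the free edge 24 mm higher. When shut, the roof is 92 mm above it.
- jar_center (a point): Centre, half-way up, of the small lidded glass jar: 40 mm diameter, 80 mm high, with a metal lid, about 0.14 kg; upright on the bench. z is its axis.
- beaker_mid (a point): Bystander: open glass beaker, 68 mm across the rim, 85 mm high, standing on the bench; point on its axis half-way up.
- dish_mid (a point): Bystander: shallow glass dish, 90 mm across, 18 mm high, lying on the bench; point on its axis half-way up.
- flask_mid (a point): Bystander: tall capped bottle, 68 mm diameter, 160 mm high, standing on the bench; point on its axis half-way up.
There are look-alikes about, which are no part of the job. What is shaped like the part that bears jar_center but blue is not meant.

How it is judged:
On the way, in this order (a step that is already met when the one before it is completed fails the run):
1. the jar stands upright in the rack of the open door (x of jar_center in the frame of rack between -0.013 and 0.013 m and y of jar_center in the frame of rack between -0.013 and 0.013 m and z of jar_center in the frame of rack between 0.033 and 0.047 m and angle between jar_center's own z axis and vertical below 0.15 rad and value of joint door above 0.5 rad), for 0.2 s.
2. the door is shut, let go of and held home by the roller (x of jar_center in the frame of rack between -0.013 and 0.013 m and y of jar_center in the frame of rack between -0.013 and 0.013 m and z of jar_center in the frame of rack between 0.033 and 0.047 m and angle between jar_center's own z axis and vertical below 0.15 rad and value of joint door below 0.25 rad and contact force between catch and anything else above 3 N and contact force between the fingers and cabinet below 0.1 N and velocity of joint door below 0.05 rad/s), for 0.2 s.
At the end, for the whole second after the job is handed in: The door stands wide open again (more than 0.7 rad) and at rest, and the jar stands upright (within 0.15 rad) on the floor of the door's rack (centre within 13 mm of the rack's centre) (x of jar_center in the frame of rack between -0.013 and 0.013 m and y of jar_center in the frame of rack between -0.013 and 0.013 m and z of jar_center in the frame of rack between 0.033 and 0.047 m and angle between jar_center's own z axis and vertical below 0.15 rad and value of joint door above 0.7 rad and velocity of joint door between -0.05 and 0.05 rad/s); the robot touches nothing.
It fails at once if the catch and its stop loaded with more than 28 N (contact force between catch and anything else above 28 N).
It fails at once if the jar tipped over (more than 0.7 rad) (angle between jar_center's own z axis and vertical above 0.7 rad).
It fails at once if a bystander moved by more than 30 mm (distance of any of beaker_mid, dish_mid, flask_mid from where it was at the start of the episode above 0.03 m).
It also fails if it takes over 72 s, if anything falls off the work surface, if the arm or the gripper's body presses on something with over 40 N, if the wrist force passes 120 N, or if a joint passes its speed limit or range.

## Working session

There is one attempt and no reset: what is moved stays moved. The work goes in short steps, Python scripts to look and compute and a tool call to move; the robot and the scene stay as the last step left them, time stands still between calls to the robot, and variables do not carry over. Pictures are saved under pics/ and viewed, at most 10 in all, crops included, and the job is handed in when it is done.

Besides the shell and the picture viewer there is one more tool, called by a JSON object that holds its "name" and its "arguments". drive_tool: Moves the arm, as the interface text tells. Its arguments: {"type":"object","properties":{"deltas":{"type":"array","items":{"type":"array","items":{"type":"array","items":{"type":"number"}}}},"newtons":{"type":"number"}},"required":["deltas"]}

```bash
mkdir -p pics; cat > h.py <<'E'
import numpy as np, cv2
from rig import bot, eyes, nets
def grab(n,f=None):
    p=eyes.get_image(n)
    if f: cv2.imwrite('pics/'+f,p['pixels'][:,:,::-1])
    return p
def pts(p):
    d=p['range_z'];K=p['K'];v,u=np.mgrid[0:400,0:640]
    c=np.stack([(u-K[0,2])/K[0,0]*d,-(v-K[1,2])/K[1,1]*d,-d],-1)
    return c@p['T'][:3,:3].T+p['T'][:3,3]
E
python3 - <<'E'
from h import *
np.set_printoptions(precision=4,suppress=True)
for n in('side','top'):
    p=grab(n,n+'0.png'); P=pts(p)
    print(n,p['T'],p['K'].tolist(),(p['range_z']>0).mean())
    for t in['cabinet','door','handle','rack','jar_center','beaker_mid','dish_mid','flask_mid','catch']:
        for r in nets.boxes_of(t,p)[:3]:
            e=np.array(r['extent']).astype(int);u,v=(e[0]+e[2])//2,(e[1]+e[3])//2
            print(t,round(r['confidence'],2),e,P[v,u])
s=bot.read_state();print(s['ee_pos'],s['eef_rot'],s['time'],s['gripper_width'])
E
```

```text
side [[ 0.795   0.4779 -0.3736  0.2152]
 [-0.6066  0.6236 -0.4931 -0.4623]
 [-0.0026  0.6187  0.7857  0.8895]
 [ 0.      0.      0.      1.    ]] [[375.2592065803142, 0.0, 318.87230205683846], [0.0, 375.2592065803142, 196.75806776806792], [0.0, 0.0, 1.0]] 0.996046875
cabinet 0.77 [216  81 318 249] [0.5749 0.2826 0.0226]
cabinet 0.57 [332 264 347 288] [ 0.4937 -0.1718  0.0802]
door 0.73 [229 142 318 247] [0.4533 0.0241 0.2254]
handle 0.87 [230 143 319 247] [0.4546 0.0225 0.2225]
rack 0.9 [228 148 314 248] [0.4529 0.0372 0.1978]
rack 0.48 [423 249 466 302] [ 0.6748 -0.3251  0.1091]
jar_center 0.75 [331 262 345 290] [ 0.4919 -0.1703  0.08  ]
jar_center 0.75 [286 265 305 290] [ 0.412  -0.1073  0.0718]
jar_center 0.57 [315 292 333 323] [ 0.4197 -0.2096  0.0791]
beaker_mid 0.7 [366 321 399 359] [ 0.4962 -0.3299  0.0057]
beaker_mid 0.29 [230 143 316 251] [0.4533 0.0267 0.2118]
beaker_mid 0.18 [368 218 395 244] [ 0.7008 -0.1091  0.0033]
dish_mid 0.59 [366 218 399 244] [ 0.702  -0.1115  0.0051]
flask_mid 0.86 [425 251 464 304] [ 0.6717 -0.3282  0.1077]
catch 0.61 [296 103 308 119] [0.6502 0.1
[... 551 characters left out ...]
center 0.62 [339 246 356 263] [ 0.423  -0.0867  0.0816]
jar_center 0.51 [379 249 395 264] [ 0.4201 -0.1936  0.0786]
jar_center 0.45 [365 223 386 235] [ 0.367  -0.0278  1.4278]
beaker_mid 0.78 [429 227 460 248] [ 0.4798 -0.3628  0.007 ]
beaker_mid 0.19 [229 146 248 159] [0.6515 0.1843 0.2666]
dish_mid 0.93 [340 148 376 178] [ 0.6886 -0.1183  0.0079]
flask_mid 0.98 [420 139 451 173] [ 0.6861 -0.3157  0.1201]
flask_mid 0.26 [428 226 458 247] [ 0.4825 -0.36    0.0072]
catch 0.64 [230 142 248 159] [0.6571 0.1826 0.2639]
catch 0.6 [234 187 320 261] [0.4929 0.0968 0.1476]
[0.2039 0.5108 0.2313] [[-0.9287  0.3708  0.    ]
 [ 0.3708  0.9287  0.    ]
 [-0.      0.     -1.    ]] 1.0 0.08552681232223994
```

```bash
python3 - <<'E'
import cv2,numpy as np
s=cv2.imread('pics/side0.png');t=cv2.imread('pics/top0.png')
cv2.imwrite('pics/c1.png',cv2.resize(s[75:375,200:500],(600,600),interpolation=cv2.INTER_CUBIC)) 
cv2.imwrite('pics/c2.png',cv2.resize(t[110:290,140:480],(800,424),interpolation=cv2.INTER_CUBIC))
E
```

```text
(no output)
```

View pics/c1.png

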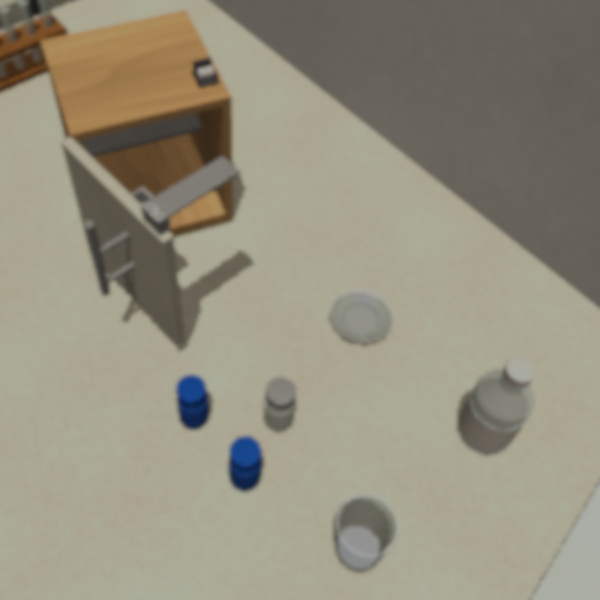

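View pics/c2.png

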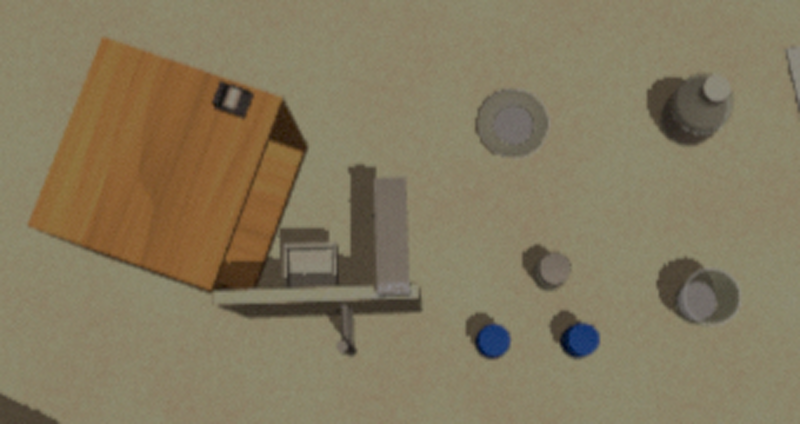

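Look-alikes: blue jars at side (296,276) and (322,306); the grey metal-lidded jar at side (340,277), top ≈(374,223), is the one meant. Measuring the geometry next.

```bash
cat > m.py <<'E'
from h import *
np.set_printoptions(precision=4,suppress=True)
for n in('top','side'):
    p=grab(n);P=pts(p);rgb=p['pixels'].astype(int);R,G,B=rgb[...,0],rgb[...,1],rgb[...,2]
    z=P[...,2];x=P[...,0];y=P[...,1]
    print(n)
    wood=(R-B>50)&(abs(z-.25)<.008)
    Q=P[wood];r=cv2.minAreaRect(Q[:,:2].astype(np.float32)*1000)
    print('roof',wood.sum(),np.median(Q[:,2]),r,cv2.boxPoints(r).tolist())
    dm=(abs(z-.25)<.006)&(R-B<45)&(x<.56)&(y>-.05)&(y<.35)
    D=P[dm];r=cv2.minAreaRect(D[:,:2].astype(np.float32)*1000);print('doortop',dm.sum(),r,cv2.boxPoints(r).tolist())
    am=(abs(z-.274)<.008)&(x<.65)&(y>-.05)&(y<.35);A=P[am]
    if len(A)>5:
        r=cv2.minAreaRect(A[:,:2].astype(np.float32)*1000);print('arm',am.sum(),np.median(A[:,2]),r)
    jm=(abs(z-.08)<.008)&(abs(x-.475)<.05)&(abs(y+.16)<.05)&(B-R<30)
    J=P[jm];print('lid',jm.sum(),J.mean(0),(J[:,:2].min(0)+J[:,:2].max(0))/2,np.ptp(J,0))
    # rack things: floor at .146, walls top .171
    for zz in(.146,.171):
        m=(abs(z-zz)<.005)&(x>.47)&(x<.56)&(y>.05)&(y<.2);S=P[m]
        if len(S)>5:print('rack',zz,m.sum(),cv2.minAreaRect(S[:,:2].astype(np.float32)*1000))
    hm=(x<.47)&(y>.02)&(y<.14)&(z>.14)&(z<.26)
    h=P[hm]; 
    if len(h): h=h[h[:,2]>h[:,2].max()-.01] ; print('hi',h.mean(0),len(h))
E
python3 m.py
```

```text
top
roof 6933 0.24916248605939728 ((590.0125122070312, 262.38848876953125), (202.9859161376953, 210.49407958984375), 72.08062744140625) [[458.643798828125, 198.20114135742188], [658.9268798828125, 133.43667602539062], [721.3812255859375, 326.5758361816406], [521.09814453125, 391.3403015136719]]
doortop 504 ((450.197021484375, 172.68626403808594), (358.572265625, 74.95696258544922), 83.83651733398438) [[393.6860046386719, -1.53961181640625], [468.2096862792969, -9.587432861328125], [506.7080383300781, 346.9121398925781], [432.1843566894531, 354.9599609375]]
arm 688 0.27288786762625494 ((577.6095581054688, 75.30171203613281), (275.6249694824219, 95.5048828125), 41.911231994628906)
lid 145 [ 0.5046 -0.1615  0.0793] [ 0.4755 -0.1458] [0.0927 0.0694 0.0139]
rack 0.146 294 ((494.72637939453125, 139.04519653320312), (43.91322708129883, 116.06559753417969), 2.6818339824676514)
rack 0.171 64 ((495.4408874511719, 108.75337219238281), (45.870643615722656, 53.8203125), 1.7348825931549072)
hi [0.4559 0.0841 0.2491] 300
side
roof 3779 0.2501482465342644 ((588.8075561523438, 264.9997863769531), (20
[... 260 characters left out ...]
414062), (66.08417510986328, 209.3315887451172), 2.029210329055786) [[395.96014404296875, 199.29995727539062], [403.37237548828125, -9.900364875793457], [469.41510009765625, -7.560394287109375], [462.00286865234375, 201.63992309570312]]
arm 630 0.27334911683412466 ((577.0006103515625, 76.87846374511719), (276.71783447265625, 96.16361236572266), 42.084449768066406)
lid 192 [ 0.5013 -0.1617  0.0794] [ 0.4746 -0.17  ] [0.0962 0.0561 0.0127]
rack 0.146 8 ((514.14111328125, 113.12162780761719), (3.607006072998047, 54.81184768676758), 6.4395270347595215)
rack 0.171 30 ((506.5060729980469, 128.7732696533203), (20.407968521118164, 22.412464141845703), 2.934782028198242)
hi [0.4564 0.0821 0.2506] 172
```

```bash
cat > m2.py <<'E'
from h import *
np.set_printoptions(precision=4,suppress=True)
for n in('top','side'):
    p=grab(n);P=pts(p);rgb=p['pixels'].astype(int);R,G,B=rgb[...,0],rgb[...,1],rgb[...,2]
    z=P[...,2];x=P[...,0];y=P[...,1]
    print(n)
    jm=(z>.07)&(z<.09)&(abs(x-.49)<.05)&(abs(y+.16)<.06)&(B-R<30)
    k,l,st,_=cv2.connectedComponentsWithStats(jm.astype(np.uint8))
    for i in range(1,k):
        if st[i,4]>15: J=P[l==i];print('lid',st[i],J.mean(0),np.median(J,0),cv2.minEnclosingCircle(J[:,:2].astype(np.float32)*1000))
    dm=(abs(z-.25)<.006)&(R-B<45)&(x>.435)&(x<.485)&(y>-.02)&(y<.19)
    D=P[dm][:,:2]
    c=D.mean(0)
    for _ in range(4):
        v=np.linalg.svd(D-D.mean(0),full_matrices=False)[2]
        q=(D-D.mean(0))@v[1]; D=D[abs(q)<.011]
    print('door dir',v[0],'yaw deg',np.degrees(np.arctan2(-v[0][0]*np.sign(v[0][1]),abs(v[0][1]))),'c',D.mean(0),np.ptp((D-D.mean(0))@v[1]),len(D))
    t=(D-D.mean(0))@v[0];print('ends',D.mean(0)+v[0]*t.min(),D.mean(0)+v[0]*t.max())
    am=(abs(z-.274)<.006)&(x<.58)&(y>-.05)&(y<.07)
    A=P[am];r=cv2.minAreaRect(A[:,:2].astype(np.float32)*1000);print('arm',am.sum(),np.median(A[:,2]),r)
    hm=(x<.44)&(x>.38)&(y>.02)&(y<.14)&(z>.12)&(z<.26)
    h=P[hm]
    if len(h): h=h[h[:,2]>h[:,2].max()-.01] ; print('handletop',h.mean(0),len(h))
E
python3 m2.py
```

```text
top
lid [369 218  14  13 142] [ 0.5053 -0.1621  0.079 ] [ 0.5053 -0.1616  0.0793] ((505.3074645996094, -162.5366973876953), 18.1656551361084)
door dir [ 0.0482 -0.9988] yaw deg 2.7617684518890067 c [0.4565 0.1021] 0.016227375861936455 468
ends [0.4522 0.1899] [ 0.4618 -0.0084]
arm 666 0.2729363728737142 ((514.4627685546875, 17.99382209777832), (114.94517517089844, 31.803991317749023), 3.2528915405273438)
handletop [0.4059 0.0658 0.2451] 21
side
lid [332 263  16  16 189] [ 0.5041 -0.1611  0.0791] [ 0.5035 -0.1613  0.0796] ((505.0061340332031, -158.99842834472656), 19.096954345703125)
door dir [ 0.0437 -0.999 ] yaw deg 2.5031668326294882 c [0.4553 0.0917] 0.017920501498720078 415
ends [0.451  0.1894] [ 0.4596 -0.0082]
arm 608 0.27345330077444463 ((514.9652099609375, 20.342924118041992), (118.48865509033203, 34.69550704956055), 3.6341397762298584)
handletop [0.4052 0.0666 0.2433] 29
```

```bash
cat >> h.py <<'E'
from scipy.spatial.transform import Rotation as Ro
def down(yaw): # tool down, tool y at yaw (deg)
    a=np.radians(yaw);y=np.array([np.cos(a),np.sin(a),0]);z=np.array([0,0,-1.]);return np.c_[np.cross(y,z),y,z]
def rows(*T,pos=None,rot=None):
    """T: (xyz,R or None) -> tool rows from measured pose"""
    s=bot.read_state();p=s['ee_pos'] if pos is None else np.array(pos);R=s['eef_rot'] if rot is None else rot
    print('t',s['time'],'p',np.round(p,4),'q',np.round(s['q'],3))
    for x,Rt in T:
        r=Ro.from_matrix(R.T@(R if Rt is None else Rt)).as_rotvec();d=R.T@(np.array(x)-p)*100
        print(np.round(r,4).tolist()+np.round(d,2).tolist())
E
python3 - <<'E'
from h import *
D=down(92.8)
rows(([.204,.511,.36],None),([.505,-.161,.36],D),([.505,-.161,.12],D))
E
```

```text
t 1.2 p [0.2039 0.5108 0.2313] q [ 1.038  0.259  0.022  1.334 -0.     1.418]
[0.0, 0.0, 0.0, -0.0, 0.02, -12.87]
[-0.0, 0.0, -0.4287, -52.87, -51.23, -12.87]
[-0.0, 0.0, -0.4287, -52.87, -51.23, 11.13]
```

```bash
python3 - <<'E'
import cv2
t=cv2.imread('pics/top0.png')
cv2.imwrite('pics/c3.png',cv2.resize(t[205:275,325:405],(480,420),interpolation=cv2.INTER_CUBIC))
E
```

```text
(no output)
```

View pics/c3.png

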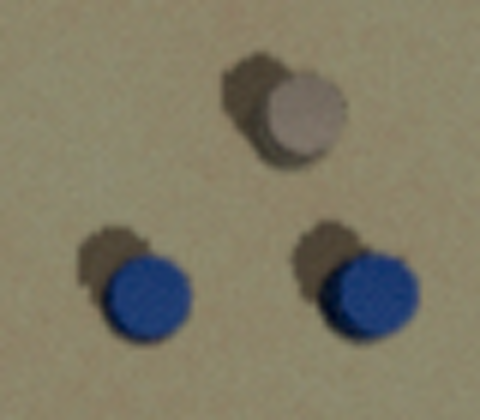

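The crop shows the grey metal-lidded jar at top (376,224), with the two blue ones at (350,255) and (387,254); the grey one is the target.

{"name": "drive_tool", "arguments": {"deltas": [[[0, 0, 0, 0, 0, -6, 8.5], [0, 0, 0, 0, 0, -12.9, 8.5], [0, 0, 0, 0, 0, -12.9, 8.5], [0, 0, -0.4287, -52.9, -51.2, -12.9, 8.5], [0, 0, -0.4287, -52.9, -51.2, -12.9, 8.5], [0, 0, -0.4287, -52.9, -51.2, -12.9, 8.5], [0, 0, -0.4287, -52.9, -51.2, -12.9, 8.5], [0, 0, -0.4287, -52.9, -51.2, -12.9, 8.5], [0, 0, -0.4287, -52.9, -51.2, -12.9, 8.5], [0, 0, -0.4287, -52.9, -51.2, -12.9, 8.5], [0, 0, -0.4287, -52.9, -51.2, -12.9, 8.5], [0, 0, -0.4287, -52.9, -51.2, -12.9, 8.5]]], "newtons": 30}}

```text
time: 2.7
ee_pos: [0.4312, 0.0034, 0.3599]
eef_rot: [[-0.999, -0.049, -0.0], [-0.049, 0.999, 0.0], [0.0, 0.0, -1.0]]
wrist_force: [0.2, -0.0, 0.4]
gripper_width: 0.0851
grip_force: 0.0
```

{"name": "drive_tool", "arguments": {"deltas": [[[0, 0, 0, 0, 0, 0, 8.5], [0, 0, 0, 0, 0, 0, 8.5], [0, 0, 0, 0, 0, 0, 8.5], [0, 0, 0, 0, 0, 0, 8.5]]]}}

```text
time: 3.2
ee_pos: [0.4306, 0.0066, 0.3606]
eef_rot: [[-0.999, -0.051, 0.001], [-0.051, 0.999, -0.0], [-0.001, -0.0, -1.0]]
wrist_force: [-0.1, 0.1, 0.6]
gripper_width: 0.0848
grip_force: 0.0
```

```bash
python3 - <<'E'
from h import *
D=down(92.8)
rows(([.505,-.161,.36],D),([.505,-.161,.12],D),([.505,-.161,.042],D))
E
```

```text
t 3.2 p [0.4306 0.0066 0.3606] q [-0.18   0.043  0.084  1.611  0.    -0.231]
[-0.0001, 0.0006, 0.0022, -6.58, -17.12, 0.06]
[-0.0001, 0.0006, 0.0022, -6.56, -17.12, 24.06]
[-0.0001, 0.0006, 0.0022, -6.56, -17.11, 31.86]
```

{"name": "drive_tool", "arguments": {"deltas": [[[0, 0, 0, -6.6, -17.1, 0, 8.5], [0, 0, 0, -6.6, -17.1, 0, 8.5], [0, 0, 0, -6.6, -17.1, 0, 8.5], [0, 0, 0, -6.6, -17.1, 8, 8.5], [0, 0, 0, -6.6, -17.1, 14, 8.5], [0, 0, 0, -6.6, -17.1, 20, 8.5], [0, 0, 0, -6.6, -17.1, 20, 8.5], [0, 0, 0, -6.6, -17.1, 20, 8.5], [0, 0, 0, -6.6, -17.1, 20, 8.5]]]}}

```text
time: 4.32
ee_pos: [0.5067, -0.1625, 0.163]
eef_rot: [[-0.999, -0.049, 0.004], [-0.049, 0.999, -0.002], [-0.004, -0.002, -1.0]]
wrist_force: [0.0, 0.3, -0.1]
gripper_width: 0.085
grip_force: 0.0
```

```bash
python3 - <<'E'
from h import *
D=down(92.8)
rows(([.505,-.161,.12],D),([.505,-.161,.042],D))
E
```

```text
t 4.325 p [ 0.5067 -0.1625  0.163 ] q [-0.468  0.255 -0.16   1.151 -0.    -0.518]
[-0.0021, 0.0036, 0.0005, 0.17, 0.17, 4.3]
[-0.0021, 0.0036, 0.0005, 0.2, 0.18, 12.1]
```

{"name": "drive_tool", "arguments": {"deltas": [[[0, 0, 0, 0.1, 0.1, 4, 8.5], [0, 0, 0, 0.1, 0.1, 7, 8.5], [0, 0, 0, 0.1, 0.1, 10, 8.5], [0, 0, 0, 0.1, 0.1, 12, 8.5], [0, 0, 0, 0.1, 0.1, 12, 8.5], [0, 0, 0, 0.1, 0.1, 12, 8.5], [0, 0, 0, 0.1, 0.1, 12, 8.5]]]}}

```text
time: 5.2
ee_pos: [0.5051, -0.1616, 0.0418]
eef_rot: [[-0.999, -0.049, 0.002], [-0.049, 0.999, -0.001], [-0.002, -0.001, -1.0]]
wrist_force: [0.2, -0.3, 0.2]
gripper_width: 0.0847
grip_force: 0.0
```

```bash
python3 - <<'E'
from h import *
rows(([.505,-.161,.042],down(92.8)))
E
```

```text
t 5.2 p [ 0.5051 -0.1616  0.0418] q [-0.468  0.352 -0.36   0.856  0.    -0.517]
[-0.0012, 0.0022, 0.0001, 0.0, 0.06, -0.02]
```

{"name": "drive_tool", "arguments": {"deltas": [[[0, 0, 0, 0, 0, 0, 4], [0, 0, 0, 0, 0, 0, 3.5], [0, 0, 0, 0, 0, 0, 3.5], [0, 0, 0, 0, 0, 0, 3.5], [0, 0, 0, 0, 0, 0, 3.5], [0, 0, 0, 0, 0, 0, 3.5], [0, 0, 0, 0, 0, 0, 3.5], [0, 0, 0, 0, 0, 0, 3.5]]], "newtons": 30}}

```text
time: 6.2
ee_pos: [0.5044, -0.1613, 0.0407]
eef_rot: [[-0.999, -0.049, 0.001], [-0.049, 0.999, -0.0], [-0.001, -0.0, -1.0]]
wrist_force: [-1.2, 0.8, 5.9]
gripper_width: 0.038
grip_force: 29.9
```

{"name": "drive_tool", "arguments": {"deltas": [[[0, 0, 0, 0, 0, -3, 3.5], [0, 0, 0, 0, 0, -8, 3.5], [0, 0, 0, 0, 0, -14, 3.5], [0, 0, 0, 0, 0, -20, 3.5], [0, 0, 0, 0, 0, -26, 3.5], [0, 0, 0, 0, 0, -30, 3.5], [0, 0, 0, 0, 0, -32, 3.5], [0, 0, 0, 0, 0, -32, 3.5], [0, 0, 0, 0, 0, -32, 3.5], [0, 0, 0, 0, 0, -32, 3.5]]]}}

```text
time: 7.45
ee_pos: [0.5039, -0.161, 0.359]
eef_rot: [[-0.999, -0.049, -0.002], [-0.049, 0.999, 0.001], [0.002, 0.001, -1.0]]
wrist_force: [-0.9, 0.1, -0.8]
gripper_width: 0.0376
grip_force: 31.0
```

```bash
python3 - <<'E'
from h import *
s=bot.read_state();print(s['gripper_width'],s['grip_force'],s['wrist_force'])
D=down(92.8)
rows(([.4895,.109,.36],D),([.4895,.109,.25],D),([.4895,.109,.19],D))
E
```

```text
0.0376061765397428 30.99084380082786 [-0.88587214  0.08659061 -0.76389145]
t 7.45 p [ 0.5039 -0.161   0.359 ] q [-0.468  0.221  0.292  1.644 -0.    -0.517]
[0.0011, -0.0019, 0.0001, 0.12, 27.04, -0.07]
[0.0011, -0.0019, 0.0001, 0.1, 27.03, 10.93]
[0.0011, -0.0019, 0.0001, 0.09, 27.02, 16.93]
```

{"name": "drive_tool", "arguments": {"deltas": [[[0, 0, 0, 0, 5, 0, 3.5], [0, 0, 0, 0.1, 11, 0, 3.5], [0, 0, 0, 0.1, 17, 0, 3.5], [0, 0, 0, 0.1, 22, 0, 3.5], [0, 0, 0, 0.1, 26, 0, 3.5], [0, 0, 0, 0.1, 27, 0, 3.5], [0, 0, 0, 0.1, 27, 2, 3.5], [0, 0, 0, 0.1, 27, 5, 3.5], [0, 0, 0, 0.1, 27, 8, 3.5], [0, 0, 0, 0.1, 27, 8, 3.5], [0, 0, 0, 0.1, 27, 8, 3.5], [0, 0, 0, 0.1, 27, 8, 3.5]]]}}

```text
time: 8.95
ee_pos: [0.4905, 0.1083, 0.2815]
eef_rot: [[-0.999, -0.049, 0.002], [-0.049, 0.999, 0.0], [-0.002, -0.0, -1.0]]
wrist_force: [0.5, -0.0, -1.9]
gripper_width: 0.0381
grip_force: 31.0
```

```bash
python3 - <<'E'
from h import *
np.set_printoptions(precision=4,suppress=True)
D=down(92.8)
rows(([.4895,.109,.24],D),([.4895,.109,.19],D))
p=grab('side','side1.png')
print([(r['extent'],r['confidence']) for r in nets.boxes_of('jar_center',p)])
im=cv2.imread('pics/side1.png')[110:270,190:350];cv2.imwrite('pics/c4.png',cv2.resize(im,(600,600),interpolation=cv2.INTER_CUBIC))
E
```

```text
t 8.95 p [0.4905 0.1083 0.2815] q [ 0.05   0.165  0.026  1.43  -0.     0.001]
[-0.0, 0.0019, -0.0002, 0.11, 0.08, 4.15]
[-0.0, 0.0019, -0.0002, 0.12, 0.08, 9.15]
[([313.2, 294.3, 332.5, 322.4], 0.95), ([255.6, 132.9, 277.4, 166.7], 0.65), ([286.1, 264.8, 305.1, 289.9], 0.63)]
```

View pics/c4.png

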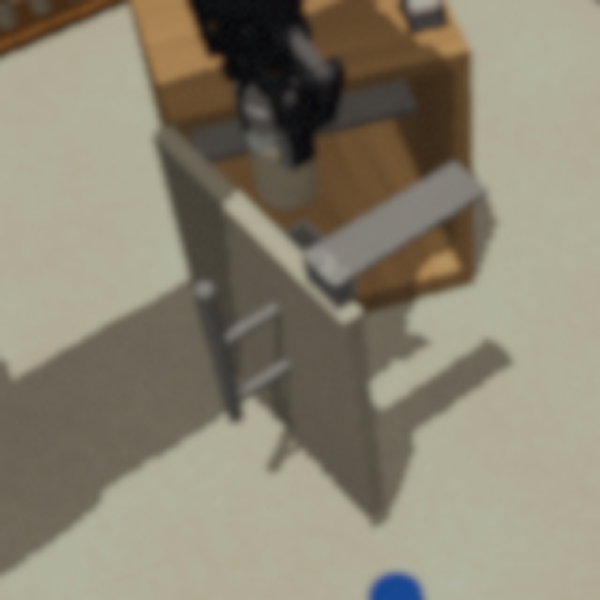

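The jar hangs upright in the fingers at crop (285,170), above the rack behind the door, with no contact. I'll lower it.

{"name": "drive_tool", "arguments": {"deltas": [[[0, 0, 0, 0.1, 0.1, 2, 3.5], [0, 0, 0, 0.1, 0.1, 4, 3.5], [0, 0, 0, 0.1, 0.1, 6, 3.5], [0, 0, 0, 0.1, 0.1, 7.2, 3.5], [0, 0, 0, 0.1, 0.1, 8, 3.5], [0, 0, 0, 0.1, 0.1, 8.4, 3.5], [0, 0, 0, 0.1, 0.1, 8.8, 3.5], [0, 0, 0, 0.1, 0.1, 8.8, 3.5]]]}}

```text
time: 10.05
ee_pos: [0.489, 0.1094, 0.1924]
eef_rot: [[-0.999, -0.049, 0.0], [-0.049, 0.999, -0.0], [-0.0, -0.0, -1.0]]
wrist_force: [1.0, 0.1, -1.5]
gripper_width: 0.0385
grip_force: 31.0
```

```bash
python3 - <<'E'
from h import *
rows(([.4895,.109,.19],down(92.8)));s=bot.read_state();print(s['wrist_force'],s['ft_torque'])
P=pts(p:=grab('side','side2.png'))
im=cv2.imread('pics/side2.png')[110:270,190:350];cv2.imwrite('pics/c5.png',cv2.resize(im,(600,600),interpolation=cv2.INTER_CUBIC))
E
```

```text
t 10.05 p [0.489  0.1094 0.1924] q [ 0.053  0.191 -0.169  1.211 -0.     0.004]
[-0.0, 0.0001, 0.0001, -0.05, -0.04, 0.24]
[ 1.00897516  0.10062966 -1.47885971] [0.03382179 0.07010015 0.03914019]
```

View pics/c5.png

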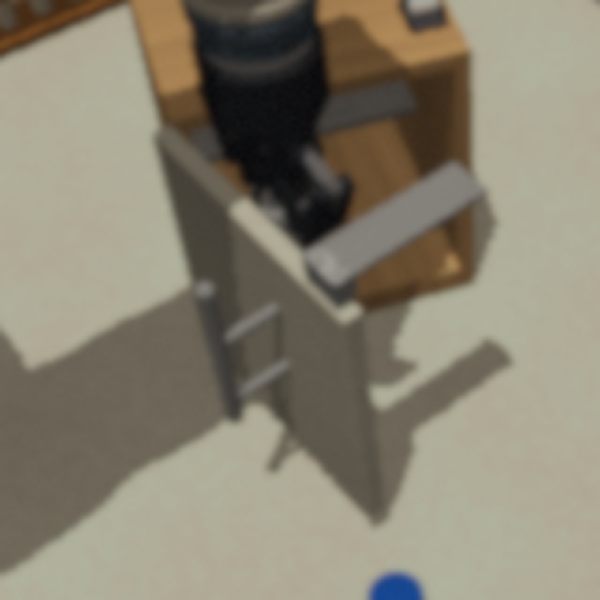

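Free so far; jar is at the rack entry behind the door's top edge (crop ~290,215). Feeling for the floor.

{"name": "drive_tool", "arguments": {"deltas": [[[0, 0, 0, 0, 0, 0.15, 3.5], [0, 0, 0, 0, 0, 0.3, 3.5], [0, 0, 0, 0, 0, 0.4, 3.5], [0, 0, 0, 0, 0, 0.4, 3.5]]]}}

```text
time: 10.6
ee_pos: [0.4889, 0.1094, 0.1883]
eef_rot: [[-0.999, -0.049, -0.0], [-0.049, 0.999, 0.0], [0.0, 0.0, -1.0]]
wrist_force: [-0.2, 0.5, -0.6]
gripper_width: 0.0379
grip_force: 31.0
```

{"name": "drive_tool", "arguments": {"deltas": [[[0, 0, 0, 0, 0, 0.1, 3.5], [0, 0, 0, 0, 0, 0.2, 3.5], [0, 0, 0, 0, 0, 0.2, 3.5]]]}}

```text
time: 10.98
ee_pos: [0.4891, 0.1094, 0.1867]
eef_rot: [[-0.999, -0.049, 0.001], [-0.049, 0.999, 0.0], [-0.001, -0.0, -1.0]]
wrist_force: [0.3, -0.0, 3.3]
gripper_width: 0.0382
grip_force: 31.4
```

{"name": "drive_tool", "arguments": {"deltas": [[[0, 0, 0, 0, 0, 0, 4.2], [0, 0, 0, 0, 0, 0, 4.6], [0, 0, 0, 0, 0, 0, 5.2], [0, 0, 0, 0, 0, 0, 6], [0, 0, 0, 0, 0, 0, 6], [0, 0, 0, 0, 0, -1, 6], [0, 0, 0, 0, 0, -3, 6], [0, 0, 0, 0, 0, -6, 6], [0, 0, 0, 0, 0, -12, 6], [0, 0, 0, 0, 0, -17, 6], [0, 0, 0, 0, 0, -17, 6], [0, 0, 0, 0, 0, -17, 6]]]}}

```text
time: 12.48
ee_pos: [0.4888, 0.1094, 0.3563]
eef_rot: [[-0.999, -0.049, 0.0], [-0.049, 0.999, -0.0], [-0.0, -0.0, -1.0]]
wrist_force: [0.1, 0.4, -0.9]
gripper_width: 0.0598
grip_force: 0.0
```

```bash
cat > m3.py <<'E'
from h import *
np.set_printoptions(precision=4,suppress=True)
import sys
for n in('side','top'):
    p=grab(n,f'{n}{sys.argv[1]}.png');P=pts(p);z=P[...,2]
    J=P[(abs(z-.226)<.007)&(abs(P[...,0]-.49)<.03)&(abs(P[...,1]-.11)<.03)]
    print(n,len(J),J.mean(0) if len(J) else '',cv2.minEnclosingCircle(J[:,:2].astype(np.float32)*1000) if len(J) else '')
E
python3 m3.py 3; python3 - <<'E'
import cv2
im=cv2.imread('pics/side3.png')[110:270,190:350];cv2.imwrite('pics/c6.png',cv2.resize(im,(600,600),interpolation=cv2.INTER_CUBIC))
E
```

```text
side 148 [0.4892 0.1082 0.2254] ((488.868896484375, 111.09876251220703), 19.556610107421875)
top 85 [0.4832 0.1041 0.2251] ((484.80072021484375, 104.78459167480469), 15.115508079528809)
```

View pics/c6.png

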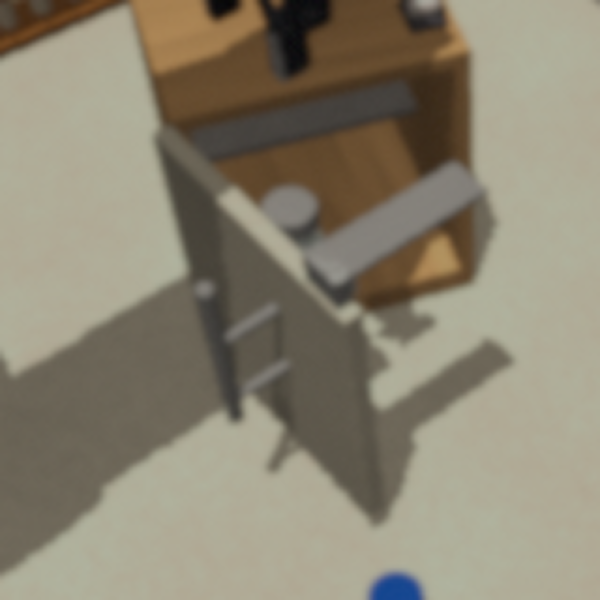

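The jar stands upright in the rack (lid at crop (290,208), top at z≈0.225). Next I'll cage the handle bar between the fingers, closing along the door normal.

```bash
cat >> h.py <<'E'
H0=np.array([.4598,.2003]);YC=72.1
def hand(th,lead=0.,z=.206): # TCP pose for door angle th (rad), lead m along door x
    yd=YC-np.degrees(th);a=np.radians(yd);R=np.array([[np.cos(a),-np.sin(a)],[np.sin(a),np.cos(a)]])
    return (np.r_[H0+R@[-.060+lead,-.130],z],down(yd))
E
python3 - <<'E'
from h import *
np.set_printoptions(precision=4,suppress=True)
rows(hand(1.208,0,.35),hand(1.208,0,.206)); print(hand(1.208),hand(0)[0])
E
```

```text
t 12.575 p [0.4886 0.1094 0.3554] q [0.053 0.168 0.215 1.619 0.    0.004]
[-0.0014, -0.0014, 1.5693, 8.41, -3.79, 0.56]
[-0.0014, -0.0014, 1.5693, 8.38, -3.79, 14.96]
(array([0.4064, 0.0674, 0.206 ]), array([[-0.0504,  0.9987,  0.    ],
       [ 0.9987,  0.0504,  0.    ],
       [ 0.    ,  0.    , -1.    ]])) [0.5651 0.1032 0.206 ]
```

{"name": "drive_tool", "arguments": {"deltas": [[[0, 0, 0.17, 2, -1, 0, 4], [0, 0, 0.34, 4, -2, 0, 4], [0, 0, 0.51, 6, -3, 0, 4], [0, 0, 0.68, 8.4, -3.8, 0, 4], [0, 0, 0.85, 8.4, -3.8, 0, 4], [0, 0, 1.02, 8.4, -3.8, 0, 4], [0, 0, 1.19, 8.4, -3.8, 0, 4], [0, 0, 1.36, 8.4, -3.8, 0, 4], [0, 0, 1.5, 8.4, -3.8, 0, 4], [0, 0, 1.57, 8.4, -3.8, 2, 4], [0, 0, 1.57, 8.4, -3.8, 4, 4], [0, 0, 1.57, 8.4, -3.8, 4, 4]]]}}

```text
time: 14.08
ee_pos: [0.4059, 0.0674, 0.3147]
eef_rot: [[-0.05, 0.999, -0.004], [0.999, 0.05, 0.0], [0.0, -0.004, -1.0]]
wrist_force: [-0.2, 0.2, 0.5]
gripper_width: 0.0399
grip_force: 0.0
```

```bash
python3 - <<'E'
from h import *
np.set_printoptions(precision=4,suppress=True)
rows(hand(1.208,0,.27),hand(1.208,0,.206)); print(bot.read_state()['gripper_width'])
E
```

```text
t 14.075 p [0.4059 0.0674 0.3147] q [-0.04   0.009 -0.067  1.499 -0.     1.481]
[-0.0038, -0.0003, -0.0006, 0.0, 0.07, 4.47]
[-0.0038, -0.0003, -0.0006, 0.0, 0.09, 10.87]
0.03985907780659548
```

{"name": "drive_tool", "arguments": {"deltas": [[[0, 0, 0, 0, 0, 3, 4], [0, 0, 0, 0, 0, 6, 4], [0, 0, 0, 0, 0, 8, 4], [0, 0, 0, 0, 0, 9.5, 4], [0, 0, 0, 0, 0, 10.8, 4], [0, 0, 0, 0, 0, 10.8, 4], [0, 0, 0, 0, 0, 10.8, 3], [0, 0, 0, 0, 0, 10.8, 2.4], [0, 0, 0, 0, 0, 10.8, 2.4], [0, 0, 0, 0, 0, 10.8, 2.4]]], "newtons": 20}}

```text
time: 15.32
ee_pos: [0.4069, 0.0673, 0.2085]
eef_rot: [[-0.05, 0.999, 0.0], [0.999, 0.05, -0.0], [-0.0, 0.0, -1.0]]
wrist_force: [0.2, 0.3, -0.4]
gripper_width: 0.0243
grip_force: 0.0
```

```bash
python3 - <<'E'
from h import *
s=bot.read_state();print(s['wrist_force'],s['grip_force'],s['gripper_width'])
p=grab('top','top4.png');im=p['pixels'][170:280,220:340,::-1];cv2.imwrite('pics/c7.png',cv2.resize(im,(600,550),interpolation=cv2.INTER_CUBIC))
L=.007
rows(*[hand(t,L) for t in np.linspace(1.19,.55,12)])
E
```

```text
[ 0.20715264  0.29927052 -0.42141276] 0.0 0.024283457540215474
t 15.375 p [0.4069 0.0674 0.2084] q [-0.04   0.032 -0.312  1.226 -0.     1.481]
[0.0002, 0.0, -0.0187, -0.08, 0.89, 0.24]
[0.0002, 0.0, -0.0769, -0.35, 1.66, 0.24]
[0.0002, 0.0, -0.135, -0.58, 2.44, 0.25]
[0.0002, 0.0, -0.1932, -0.76, 3.24, 0.25]
[0.0002, 0.0, -0.2514, -0.89, 4.04, 0.25]
[0.0002, 0.0001, -0.3096, -0.98, 4.86, 0.25]
[0.0002, 0.0001, -0.3678, -1.02, 5.67, 0.25]
[0.0002, 0.0001, -0.426, -1.01, 6.49, 0.25]
[0.0002, 0.0001, -0.4841, -0.96, 7.3, 0.25]
[0.0002, 0.0001, -0.5423, -0.85, 8.11, 0.25]
[0.0002, 0.0001, -0.6005, -0.7, 8.92, 0.25]
[0.0002, 0.0001, -0.6587, -0.51, 9.71, 0.25]
```

View pics/c7.png

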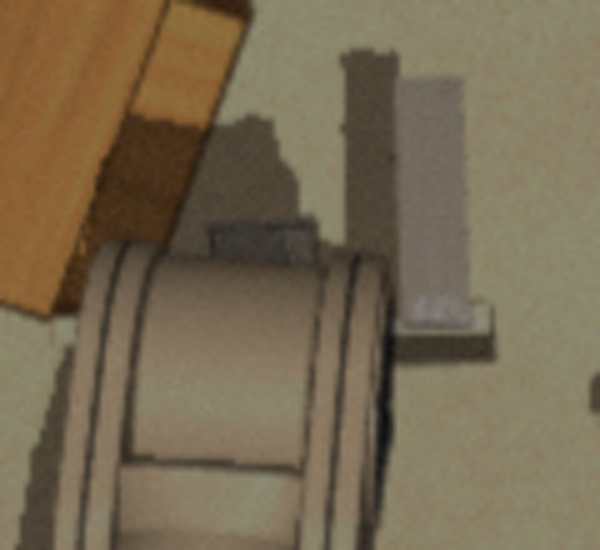

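The wrist hides the handle in this view, but the door is unmoved (free edge at crop (440,330)) and the bar is caged without contact. Starting to push.

{"name": "drive_tool", "arguments": {"deltas": [[[0, 0, 0, 0, 0.3, 0.1, 2.4], [0, 0, -0.02, -0.1, 0.7, 0.1, 2.4], [0, 0, -0.04, -0.2, 1.1, 0.1, 2.4], [0, 0, -0.08, -0.35, 1.65, 0.1, 2.4], [0, 0, -0.135, -0.58, 2.4, 0.1, 2.4], [0, 0, -0.19, -0.76, 3.2, 0.1, 2.4], [0, 0, -0.25, -0.9, 4.0, 0.1, 2.4], [0, 0, -0.31, -0.98, 4.8, 0.1, 2.4]]]}}

```text
time: 16.38
ee_pos: [0.4551, 0.0593, 0.2071]
eef_rot: [[-0.354, 0.935, -0.002], [0.935, 0.354, -0.001], [-0.001, -0.002, -1.0]]
wrist_force: [-4.5, -3.6, 1.8]
gripper_width: 0.0241
grip_force: 2.8
```

```bash
python3 - <<'E'
from h import *
L=.007
rows(*[hand(t,L) for t in np.arange(.81,.3,-.055)])
E
```

```text
t 16.375 p [0.4551 0.0593 0.2071] q [-5.300e-02  1.140e-01 -2.250e-01  1.233e+00 -1.000e-03  1.156e+00]
[-0.0018, 0.0005, -0.0863, -0.39, 1.27, 0.11]
[-0.0019, 0.0004, -0.1413, -0.6, 2.01, 0.11]
[-0.0019, 0.0004, -0.1963, -0.77, 2.77, 0.11]
[-0.0019, 0.0003, -0.2513, -0.89, 3.53, 0.11]
[-0.0019, 0.0003, -0.3063, -0.98, 4.3, 0.11]
[-0.0019, 0.0002, -0.3613, -1.02, 5.07, 0.11]
[-0.0019, 0.0002, -0.4163, -1.02, 5.84, 0.1]
[-0.0019, 0.0001, -0.4713, -0.97, 6.61, 0.1]
[-0.0019, 0.0001, -0.5263, -0.89, 7.38, 0.1]
[-0.0019, 0.0, -0.5813, -0.76, 8.14, 0.1]
```

{"name": "drive_tool", "arguments": {"deltas": [[[0, 0, -0.03, -0.15, 0.6, 0, 2.4], [0, 0, -0.086, -0.39, 1.25, 0, 2.4], [0, 0, -0.14, -0.6, 2.0, 0, 2.4], [0, 0, -0.196, -0.77, 2.75, 0, 2.4], [0, 0, -0.25, -0.89, 3.5, 0, 2.4], [0, 0, -0.306, -0.98, 4.3, 0, 2.4], [0, 0, -0.36, -1.02, 5.05, 0, 2.4], [0, 0, -0.416, -1.02, 5.8, 0, 2.4], [0, 0, -0.47, -0.97, 6.5, 0, 2.4], [0, 0, -0.5, -0.93, 7.0, 0, 2.4], [0, 0, -0.52, -0.9, 7.2, 0, 2.4]]]}}

```text
time: 17.75
ee_pos: [0.5263, 0.0768, 0.2071]
eef_rot: [[-0.771, 0.637, 0.0], [0.637, 0.771, -0.0], [-0.0, -0.0, -1.0]]
wrist_force: [-0.1, -1.9, -1.2]
gripper_width: 0.024
grip_force: 0.9
```

```bash
cat > st.py <<'E'
from h import *
import sys
np.set_printoptions(precision=4,suppress=True)
L=float(sys.argv[1]);s=bot.read_state()
# door angle estimate from the TCP (lead L)
from scipy.optimize import minimize_scalar
t=minimize_scalar(lambda t:np.linalg.norm(hand(t,L)[0][:2]-s['ee_pos'][:2]),bounds=(-.1,1.5),method='bounded')
print('theta',t.x,'off',t.fun,'F along y',s['wrist_force']@s['eef_rot'][:,1],s['wrist_force'],s['grip_force'])
rows(*[hand(a,L,.207) for a in t.x-np.array([float(v) for v in sys.argv[2:]])])
E
python3 st.py .0065 .007 .014 .021 .028 .035 .042 .049 .056 .063 .07
```

```text
theta 0.3736587338285533 off 0.0003341978604247133 F along y -1.5390795704221352 [-0.0664 -1.9411 -1.2386] 0.9078333713114262
t 17.75 p [0.5263 0.0768 0.2071] q [-0.013  0.236 -0.071  1.264 -0.     0.677]
[-0.0, 0.0001, -0.0111, -0.07, 0.08, 0.01]
[-0.0, 0.0001, -0.0181, -0.1, 0.17, 0.01]
[-0.0, 0.0001, -0.0251, -0.14, 0.26, 0.01]
[-0.0, 0.0001, -0.0321, -0.17, 0.35, 0.01]
[-0.0, 0.0001, -0.0391, -0.21, 0.45, 0.01]
[-0.0001, 0.0001, -0.0461, -0.24, 0.54, 0.01]
[-0.0001, 0.0001, -0.0531, -0.27, 0.63, 0.01]
[-0.0001, 0.0001, -0.0601, -0.31, 0.72, 0.01]
[-0.0001, 0.0001, -0.0671, -0.34, 0.82, 0.01]
[-0.0001, 0.0001, -0.0741, -0.37, 0.91, 0.01]
```

{"name": "drive_tool", "arguments": {"deltas": [[[0, 0, -0.01, -0.07, 0.1, 0, 2.4], [0, 0, -0.018, -0.1, 0.2, 0, 2.4], [0, 0, -0.025, -0.14, 0.3, 0, 2.4], [0, 0, -0.032, -0.17, 0.4, 0, 2.4], [0, 0, -0.04, -0.21, 0.5, 0, 2.4], [0, 0, -0.047, -0.24, 0.6, 0, 2.4], [0, 0, -0.055, -0.28, 0.7, 0, 2.4], [0, 0, -0.063, -0.31, 0.8, 0, 2.4], [0, 0, -0.07, -0.34, 0.9, 0, 2.4]]]}}

```text
time: 18.88
ee_pos: [0.5343, 0.0816, 0.2074]
eef_rot: [[-0.814, 0.582, 0.0], [0.582, 0.814, -0.0], [-0.0, 0.0, -1.0]]
wrist_force: [-0.7, -1.8, -0.3]
gripper_width: 0.0241
grip_force: 0.6
```

```bash
python3 st.py .0065 .007 .014 .021 .028 .035 .042
```

```text
theta 0.3071015475473094 off 0.0004472473688123535 F along y -1.839571485196633 [-0.6837 -1.7725 -0.3081] 0.6125574186444283
t 18.875 p [0.5343 0.0816 0.2074] q [-0.004  0.25  -0.051  1.269 -0.     0.617]
[0.0, 0.0001, -0.0081, -0.08, 0.07, 0.04]
[0.0, 0.0001, -0.0151, -0.11, 0.17, 0.04]
[0.0, 0.0001, -0.0221, -0.15, 0.26, 0.04]
[0.0, 0.0001, -0.0291, -0.19, 0.35, 0.04]
[0.0, 0.0001, -0.0361, -0.22, 0.44, 0.04]
[0.0, 0.0001, -0.0431, -0.25, 0.53, 0.04]
```

{"name": "drive_tool", "arguments": {"deltas": [[[0, 0, -0.008, -0.05, 0.1, 0, 2.4], [0, 0, -0.015, -0.1, 0.2, 0, 2.4], [0, 0, -0.022, -0.15, 0.3, 0, 2.4], [0, 0, -0.03, -0.18, 0.4, 0, 2.4]]]}}

```text
time: 19.38
ee_pos: [0.5381, 0.0839, 0.2074]
eef_rot: [[-0.831, 0.557, 0.0], [0.557, 0.831, 0.0], [-0.0, 0.0, -1.0]]
wrist_force: [-1.1, 0.6, -0.1]
gripper_width: 0.0237
grip_force: 0.4
```

{"name": "drive_tool", "arguments": {"deltas": [[[0, 0, -0.008, -0.05, 0.1, 0, 2.4], [0, 0, -0.015, -0.1, 0.2, 0, 2.4], [0, 0, -0.022, -0.14, 0.3, 0, 2.4], [0, 0, -0.03, -0.18, 0.4, 0, 2.4]]]}}

```text
time: 19.88
ee_pos: [0.5418, 0.0862, 0.2073]
eef_rot: [[-0.847, 0.532, -0.0], [0.532, 0.847, 0.0], [0.0, 0.0, -1.0]]
wrist_force: [-0.6, -0.2, -0.6]
gripper_width: 0.0242
grip_force: 0.3
```

```bash
python3 st.py .0065 .007 .014 .021 .028 .035 .042
```

```text
theta 0.2448939890215445 off 6.300692599297369e-05 F along y -0.465633314351934 [-0.5873 -0.181  -0.5855] 0.3294391091912985
t 19.875 p [0.5418 0.0862 0.2073] q [ 0.005  0.264 -0.032  1.275  0.     0.565]
[0.0, -0.0, -0.0103, -0.04, 0.09, 0.03]
[0.0, -0.0, -0.0173, -0.08, 0.18, 0.03]
[0.0, -0.0, -0.0243, -0.11, 0.27, 0.03]
[0.0, -0.0, -0.0313, -0.15, 0.36, 0.03]
[0.0, -0.0, -0.0383, -0.18, 0.46, 0.03]
[0.0, -0.0, -0.0453, -0.22, 0.55, 0.03]
```

{"name": "drive_tool", "arguments": {"deltas": [[[0, 0, -0.008, -0.04, 0.1, 0, 2.4], [0, 0, -0.016, -0.08, 0.2, 0, 2.4], [0, 0, -0.024, -0.12, 0.3, 0, 2.4], [0, 0, -0.032, -0.16, 0.4, 0, 2.4]]]}}

```text
time: 20.38
ee_pos: [0.5453, 0.0887, 0.2073]
eef_rot: [[-0.864, 0.504, -0.0], [0.504, 0.864, 0.0], [0.0, 0.0, -1.0]]
wrist_force: [-1.9, -0.3, -0.0]
gripper_width: 0.0238
grip_force: 0.3
```

{"name": "drive_tool", "arguments": {"deltas": [[[0, 0, -0.008, -0.04, 0.1, 0, 2.4], [0, 0, -0.016, -0.08, 0.2, 0, 2.4], [0, 0, -0.024, -0.12, 0.3, 0, 2.4]]]}}

```text
time: 20.75
ee_pos: [0.5478, 0.0907, 0.2073]
eef_rot: [[-0.875, 0.483, 0.0], [0.483, 0.875, -0.0], [-0.0, -0.0, -1.0]]
wrist_force: [-0.6, -0.1, -0.9]
gripper_width: 0.0239
grip_force: 0.3
```

{"name": "drive_tool", "arguments": {"deltas": [[[0, 0, -0.008, -0.03, 0.1, 0, 2.4], [0, 0, -0.016, -0.06, 0.2, 0, 2.4], [0, 0, -0.023, -0.09, 0.3, 0, 2.4]]]}}

```text
time: 21.12
ee_pos: [0.5502, 0.0927, 0.2073]
eef_rot: [[-0.886, 0.463, 0.0], [0.463, 0.886, -0.0], [-0.0, -0.0, -1.0]]
wrist_force: [-0.4, -1.6, -0.9]
gripper_width: 0.0243
grip_force: 0.8
```

{"name": "drive_tool", "arguments": {"deltas": [[[0, 0, -0.008, -0.03, 0.1, 0, 2.4], [0, 0, -0.015, -0.06, 0.2, 0, 2.4], [0, 0, -0.022, -0.09, 0.3, 0, 2.4]]]}}

```text
time: 21.5
ee_pos: [0.5517, 0.0942, 0.2073]
eef_rot: [[-0.896, 0.444, -0.001], [0.444, 0.896, -0.002], [0.0, -0.002, -1.0]]
wrist_force: [-3.1, -7.6, -0.4]
gripper_width: 0.024
grip_force: 3.8
```

```bash
python3 st.py .0065 .007 .014 .021 .028 .035 .042
```

```text
theta 0.1540152612854463 off 0.0002117223149966933 F along y -8.238421221200134 [-3.1379 -7.6406 -0.3646] 3.831481486558914
t 21.5 p [0.5517 0.0942 0.2073] q [ 0.02   0.284 -0.004  1.284 -0.002  0.481]
[-0.0023, -0.0001, -0.0008, -0.06, 0.08, 0.03]
[-0.0023, -0.0001, -0.0078, -0.09, 0.17, 0.03]
[-0.0023, -0.0001, -0.0148, -0.13, 0.27, 0.03]
[-0.0023, -0.0002, -0.0218, -0.17, 0.36, 0.03]
[-0.0023, -0.0002, -0.0288, -0.2, 0.45, 0.03]
[-0.0023, -0.0002, -0.0358, -0.24, 0.54, 0.03]
```

{"name": "drive_tool", "arguments": {"deltas": [[[0, 0, -0.008, -0.04, 0.1, 0, 2.4], [0, 0, -0.015, -0.07, 0.2, 0, 2.4]]]}}

```text
time: 21.75
ee_pos: [0.5536, 0.0959, 0.2073]
eef_rot: [[-0.903, 0.431, -0.0], [0.431, 0.903, -0.001], [-0.0, -0.001, -1.0]]
wrist_force: [0.3, -6.6, -0.1]
gripper_width: 0.0238
grip_force: 2.7
```

{"name": "drive_tool", "arguments": {"deltas": [[[0, 0, -0.008, -0.04, 0.1, 0, 2.4], [0, 0, -0.008, -0.04, 0.1, 0, 2.4]]]}}

```text
time: 22.0
ee_pos: [0.5547, 0.0972, 0.2073]
eef_rot: [[-0.906, 0.423, 0.0], [0.423, 0.906, -0.0], [-0.0, -0.0, -1.0]]
wrist_force: [1.7, -2.2, -0.0]
gripper_width: 0.024
grip_force: 1.2
```

```bash
python3 st.py .0065 .007 .014
```

```text
theta 0.12419629820976583 off 0.0004300067836208079 F along y -1.2410816680989234 [ 1.715  -2.1713 -0.0457] 1.1774859577417374
t 22.0 p [0.5547 0.0972 0.2073] q [ 0.025  0.289  0.002  1.285 -0.     0.462]
[-0.0001, 0.0003, -0.0075, -0.08, 0.07, 0.03]
[-0.0001, 0.0003, -0.0145, -0.11, 0.17, 0.03]
```

{"name": "drive_tool", "arguments": {"deltas": [[[0, 0, -0.008, -0.04, 0.1, 0, 2.4], [0, 0, -0.008, -0.04, 0.1, 0, 2.4]]]}}

```text
time: 22.25
ee_pos: [0.5553, 0.0984, 0.2073]
eef_rot: [[-0.91, 0.416, -0.0], [0.416, 0.91, 0.001], [0.0, 0.001, -1.0]]
wrist_force: [-0.4, -0.9, -0.7]
gripper_width: 0.0241
grip_force: 0.1
```

{"name": "drive_tool", "arguments": {"deltas": [[[0, 0, -0.008, -0.04, 0.1, 0, 2.4], [0, 0, -0.008, -0.04, 0.1, 0, 2.4]]]}}

```text
time: 22.5
ee_pos: [0.5561, 0.0992, 0.2073]
eef_rot: [[-0.913, 0.408, -0.0], [0.408, 0.913, 0.001], [0.0, 0.0, -1.0]]
wrist_force: [-0.1, 0.8, 0.3]
gripper_width: 0.0238
grip_force: 0.0
```

```bash
python3 st.py .0065 .007 .014
```

```text
theta 0.10725384297527457 off 0.0009517308714370335 F along y 0.6424522773173332 [-0.1239  0.759   0.3163] 0.0
t 22.5 p [0.5561 0.0992 0.2073] q [0.028 0.292 0.007 1.286 0.001 0.448]
[0.0005, -0.0003, -0.0079, -0.13, 0.06, 0.03]
[0.0005, -0.0003, -0.0149, -0.16, 0.15, 0.03]
```

{"name": "drive_tool", "arguments": {"deltas": [[[0, 0, 0, 0, 0, 0, 2.8], [0, 0, 0, 0, 0, 0, 2.8], [0, 0, 0, 0, 0, 0, 2.8], [0, 0, 0, 0, 0, 0, 2.8]]]}}

```text
time: 23.0
ee_pos: [0.5561, 0.0988, 0.2073]
eef_rot: [[-0.913, 0.409, 0.0], [0.409, 0.913, 0.0], [0.0, 0.0, -1.0]]
wrist_force: [-0.3, 0.3, -0.4]
gripper_width: 0.028
grip_force: 0.0
```

```bash
cat > dm.py <<'E'
from h import *
for n in('top','side'):
    p=grab(n,n+'5.png');P=pts(p);z=P[...,2]
    a=np.radians(YC);X=np.array([np.cos(a),np.sin(a)]);Y=np.array([-X[1],X[0]])
    d=P[...,:2]-H0;u=d@X;v=d@Y
    m=(abs(z-.274)<.006)&(u>-.05)&(u<.12)&(v<-.15)&(v>-.23)
    c=P[m];
    if len(c)>20: 
        (uc,vc)=u[m],v[m];k=np.polyfit(uc,vc,1);print(n,'arm',m.sum(),'theta',np.arctan(k[0]),uc.min(),uc.max(),vc.mean(),'centre', uc.mean())
    m=(abs(z-.25)<.005)&(u>-.06)&(u<-.003)&(v<-.0)&(v>-.21)
    if m.sum()>20: k=np.polyfit(v[m],u[m],1);print(n,'door',m.sum(),'theta',np.arctan(k[0]),k)
E
python3 dm.py; python3 - <<'E'
import cv2
im=cv2.imread('pics/side5.png')[60:240,200:380];cv2.imwrite('pics/c8.png',cv2.resize(im,(600,600),interpolation=cv2.INTER_CUBIC))
E
```

```text
side arm 173 theta -0.19729015295310318 -0.02891469634790704 0.08692520118621934 -0.18980101548811018 centre 0.006845973497371495
side door 324 theta 0.08927089924067225 [ 0.0895088  -0.00899559]
```

View pics/c8.png

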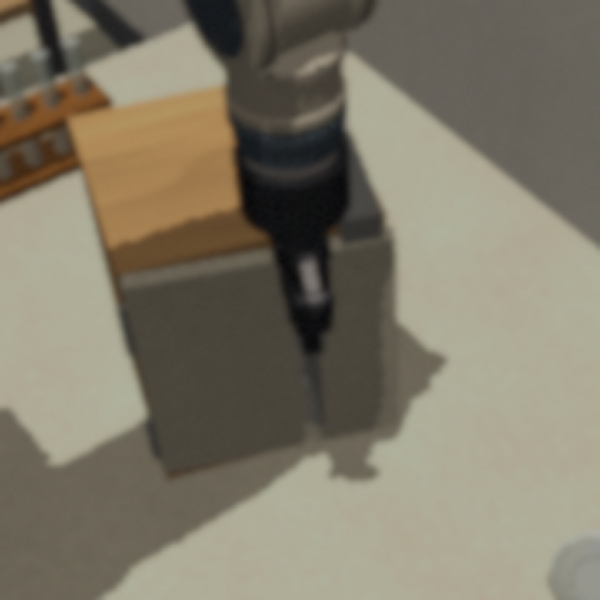

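The door is shut, with no finger force and the door angle at about 0.089; the roller contact at ~0.168 less 15 mm/190 predicts the same. It has been let go for 0.5 s. I'll wait a little, then tighten the cage and pull.

{"name": "drive_tool", "arguments": {"deltas": [[[0, 0, 0, 0, 0, 0, 2.8], [0, 0, 0, 0, -0.2, 0, 2.8], [0, 0, 0, 0, -0.4, 0, 2.8], [0, 0, 0, 0, -0.4, 0, 2.8], [0, 0, 0, 0, -0.4, 0, 2.8], [0, 0, 0, 0, -0.4, 0, 2.8], [0, 0, 0, 0, -0.4, 0, 1.8], [0, 0, 0, 0, -0.4, 0, 1.8], [0, 0, 0, 0, -0.4, 0, 1.8]]]}}

```text
time: 24.22
ee_pos: [0.5544, 0.0952, 0.2073]
eef_rot: [[-0.913, 0.409, -0.0], [0.409, 0.913, -0.0], [0.0, -0.0, -1.0]]
wrist_force: [-0.4, -0.1, -0.5]
gripper_width: 0.0182
grip_force: 0.0
```

```bash
python3 - <<'E'
from h import *
s=bot.read_state();print(s['wrist_force'],s['grip_force'],s['gripper_width'])
rows(*[hand(t,-.003,.207) for t in np.r_[.09,.11:.21:.01]])
E
```

```text
[-0.42729636 -0.10630295 -0.48391504] 0.0 0.018172410142250663
t 24.225 p [0.5544 0.0952 0.2073] q [ 2.100e-02  2.880e-01  1.000e-03  1.284e+00 -0.000e+00  4.420e-01]
[-0.0, -0.0, -0.0186, -0.18, -0.33, 0.03]
[-0.0, -0.0, 0.0014, -0.06, -0.59, 0.03]
[-0.0, -0.0, 0.0114, 0.01, -0.72, 0.03]
[-0.0, -0.0, 0.0214, 0.07, -0.85, 0.03]
[-0.0, -0.0, 0.0314, 0.14, -0.98, 0.03]
[-0.0, -0.0, 0.0414, 0.21, -1.11, 0.03]
[-0.0, -0.0, 0.0514, 0.27, -1.23, 0.03]
[-0.0, -0.0, 0.0614, 0.34, -1.36, 0.03]
[-0.0, -0.0, 0.0714, 0.42, -1.48, 0.03]
[-0.0, -0.0, 0.0814, 0.49, -1.61, 0.03]
[-0.0, -0.0, 0.0914, 0.56, -1.73, 0.03]
```

{"name": "drive_tool", "arguments": {"deltas": [[[0, 0, 0, -0.1, -0.2, 0, 1.8], [0, 0, 0, -0.1, -0.4, 0, 1.8], [0, 0, 0, -0.05, -0.6, 0, 1.8], [0, 0, 0.01, 0, -0.72, 0, 1.8], [0, 0, 0.02, 0.07, -0.85, 0, 1.8], [0, 0, 0.03, 0.14, -1.0, 0, 1.8]]]}}

```text
time: 24.98
ee_pos: [0.5491, 0.0862, 0.2074]
eef_rot: [[-0.9, 0.437, 0.0], [0.437, 0.9, -0.001], [-0.001, -0.001, -1.0]]
wrist_force: [0.5, 1.6, -0.2]
gripper_width: 0.0181
grip_force: 0.0
```

{"name": "drive_tool", "arguments": {"deltas": [[[0, 0, 0.01, 0.07, -0.12, 0, 1.8], [0, 0, 0.02, 0.13, -0.24, 0, 1.8], [0, 0, 0.03, 0.2, -0.37, 0, 1.8], [0, 0, 0.04, 0.27, -0.5, 0, 1.8], [0, 0, 0.05, 0.34, -0.62, 0, 1.8], [0, 0, 0.06, 0.41, -0.74, 0, 1.8]]]}}

```text
time: 25.72
ee_pos: [0.5421, 0.0817, 0.2074]
eef_rot: [[-0.872, 0.49, 0.0], [0.49, 0.872, -0.0], [-0.0, 0.0, -1.0]]
wrist_force: [1.4, 0.4, 0.6]
gripper_width: 0.0182
grip_force: 0.4
```

```bash
python3 st.py -.003 -.03 -.07 -.11 -.15 -.19 -.23 -.27 -.31 -.35 -.39 -.43 -.47
```

```text
theta 0.20038718612122228 off 5.8924579124364383e-05 F along y 1.0525890727450524 [1.4179 0.4108 0.5988] 0.40277352556586266
t 25.725 p [0.5421 0.0817 0.2074] q [-0.004  0.263 -0.033  1.274 -0.     0.508]
[0.0001, 0.0001, 0.0311, 0.19, -0.39, 0.04]
[0.0001, 0.0001, 0.0711, 0.47, -0.9, 0.04]
[0.0001, 0.0001, 0.1111, 0.77, -1.39, 0.04]
[0.0001, 0.0001, 0.1511, 1.08, -1.87, 0.04]
[0.0001, 0.0001, 0.1911, 1.42, -2.34, 0.04]
[0.0001, 0.0001, 0.2311, 1.78, -2.8, 0.04]
[0.0001, 0.0001, 0.2711, 2.15, -3.24, 0.04]
[0.0001, 0.0001, 0.3111, 2.54, -3.67, 0.04]
[0.0001, 0.0001, 0.3511, 2.95, -4.08, 0.04]
[0.0001, 0.0001, 0.3911, 3.37, -4.47, 0.04]
[0.0001, 0.0001, 0.4311, 3.81, -4.84, 0.04]
[0.0001, 0.0001, 0.4711, 4.26, -5.2, 0.04]
```

{"name": "drive_tool", "arguments": {"deltas": [[[0, 0, 0.02, 0.12, -0.25, 0, 1.8], [0, 0, 0.05, 0.33, -0.64, 0, 1.8], [0, 0, 0.09, 0.62, -1.14, 0, 1.8], [0, 0, 0.13, 0.92, -1.63, 0, 1.8], [0, 0, 0.17, 1.25, -2.1, 0, 1.8], [0, 0, 0.21, 1.6, -2.57, 0, 1.8], [0, 0, 0.25, 1.96, -3.02, 0, 1.8], [0, 0, 0.29, 2.34, -3.46, 0, 1.8], [0, 0, 0.33, 2.74, -3.88, 0, 1.8], [0, 0, 0.37, 3.16, -4.28, 0, 1.8], [0, 0, 0.41, 3.59, -4.66, 0, 1.8], [0, 0, 0.45, 4.03, -5.02, 0, 1.8]]]}}

```text
time: 27.22
ee_pos: [0.4821, 0.0575, 0.2074]
eef_rot: [[-0.57, 0.821, 0.0], [0.821, 0.57, -0.0], [-0.0, -0.0, -1.0]]
wrist_force: [3.4, 0.0, 0.3]
gripper_width: 0.0181
grip_force: 1.2
```

```bash
python3 st.py -.003 -.03 -.07 -.11 -.15 -.19 -.23 -.27 -.31 -.35 -.38 -.40 -.41
```

```text
theta 0.6523354420843044 off 3.939583328267047e-05 F along y 2.8202920365559776 [3.4194 0.0206 0.2523] 1.2411249428987503
t 27.225 p [0.4821 0.0575 0.2074] q [-0.054  0.158 -0.172  1.241 -0.     0.91 ]
[-0.0, 0.0001, 0.031, 0.2, -0.39, 0.04]
[-0.0, 0.0001, 0.071, 0.48, -0.89, 0.04]
[-0.0, 0.0001, 0.111, 0.78, -1.39, 0.04]
[-0.0, 0.0001, 0.151, 1.09, -1.87, 0.04]
[-0.0, 0.0001, 0.191, 1.43, -2.34, 0.04]
[-0.0, 0.0001, 0.231, 1.78, -2.79, 0.04]
[-0.0, 0.0001, 0.271, 2.16, -3.24, 0.04]
[-0.0, 0.0001, 0.311, 2.55, -3.66, 0.04]
[-0.0, 0.0001, 0.351, 2.96, -4.07, 0.04]
[-0.0, 0.0001, 0.381, 3.27, -4.37, 0.04]
[-0.0, 0.0001, 0.401, 3.49, -4.56, 0.04]
[-0.0, 0.0001, 0.411, 3.6, -4.65, 0.04]
```

{"name": "drive_tool", "arguments": {"deltas": [[[0, 0, 0.035, 0.22, -0.44, 0, 1.8], [0, 0, 0.07, 0.48, -0.89, 0, 1.8], [0, 0, 0.11, 0.78, -1.39, 0, 1.8], [0, 0, 0.15, 1.09, -1.87, 0, 1.8], [0, 0, 0.19, 1.43, -2.34, 0, 1.8], [0, 0, 0.23, 1.78, -2.79, 0, 1.8], [0, 0, 0.27, 2.16, -3.24, 0, 1.8], [0, 0, 0.31, 2.55, -3.66, 0, 1.8], [0, 0, 0.34, 2.85, -3.96, 0, 1.8], [0, 0, 0.36, 3.06, -4.17, 0, 1.8], [0, 0, 0.37, 3.16, -4.27, 0, 1.8], [0, 0, 0.37, 3.16, -4.27, 0, 1.8]]]}}

```text
time: 28.72
ee_pos: [0.429, 0.0592, 0.2072]
eef_rot: [[-0.238, 0.971, -0.001], [0.971, 0.238, 0.0], [0.0, -0.001, -1.0]]
wrist_force: [0.2, 0.1, -0.4]
gripper_width: 0.0182
grip_force: 0.0
```

{"name": "drive_tool", "arguments": {"deltas": [[[0, 0, 0, 0, 0, 0, 3], [0, 0, 0, 0, 0.2, 0, 3.6], [0, 0, 0, 0, 0.3, 0, 3.6], [0, 0, 0, 0, 0.3, 0, 3.6], [0, 0, 0, 0, 0.3, -3, 3.6], [0, 0, 0, 0, 0.3, -7, 3.6], [0, 0, 0, 0, 0.3, -13, 3.6], [0, 0, 0, 0, 0.3, -15, 3.6], [0, 0, 0, 0, 0.3, -15, 3.6], [0, 0, 0, 0, 0.3, -15, 3.6]]]}}

```text
time: 29.98
ee_pos: [0.432, 0.0598, 0.3562]
eef_rot: [[-0.237, 0.971, -0.002], [0.971, 0.237, 0.0], [0.0, -0.001, -1.0]]
wrist_force: [0.5, 0.1, -0.5]
gripper_width: 0.0359
grip_force: 0.0
```

```bash
python3 - <<'E'
from h import *
np.set_printoptions(precision=4,suppress=True)
s=bot.read_state();print(s['time'],s['wrist_force'])
p=grab('side','side6.png')
im=p['pixels'][110:270,190:350,::-1];cv2.imwrite('pics/c9.png',cv2.resize(im,(600,600),interpolation=cv2.INTER_CUBIC))
P=pts(p);J=P[(abs(P[...,2]-.226)<.005)&(P[...,0]>.45)&(P[...,0]<.56)&(P[...,1]>.07)&(P[...,1]<.15)]
print(len(J),cv2.minEnclosingCircle(J[:,:2].astype(np.float32)*1000),J[:,2].mean())
print([(r['extent'],r['confidence']) for r in nets.boxes_of('jar_center',p)])
for t in np.arange(.96,1.1,.04):
    a=np.radians(YC)-t;R=np.array([[np.cos(a),-np.sin(a)],[np.sin(a),np.cos(a)]]);print(t,H0+R@[.025,-.092])
E
```

```text
29.975 [ 0.4737  0.149  -0.4622]
180 ((481.527099609375, 113.71285247802734), 42.729087829589844) 0.2258895485425925
[([287.7, 265.7, 304.5, 289.0], 0.84), ([313.6, 293.1, 333.2, 320.7], 0.58), ([262.3, 156.5, 280.4, 169.5], 0.53)]
0.96 [0.5107 0.1197]
1.0 [0.5075 0.1177]
1.04 [0.5041 0.1159]
1.08 [0.5007 0.1142]
```

View pics/c9.png

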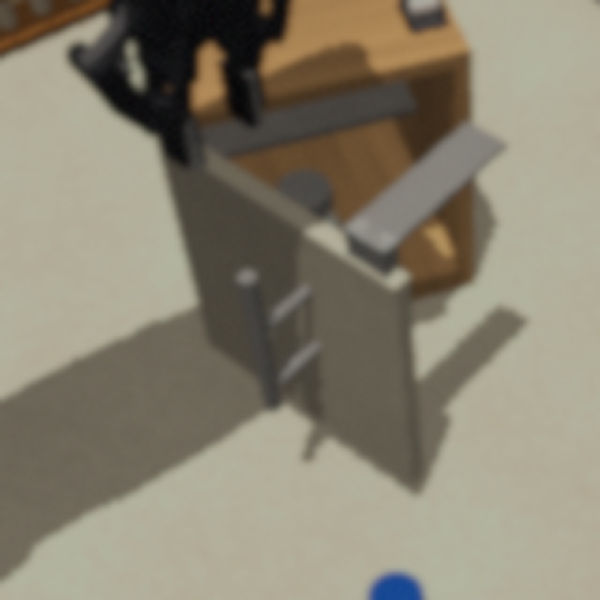

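The door is wide open (about 1.0 rad), the jar stands upright in the rack (lid at crop (305,190), z≈0.226), and the gripper is clear above. Handing in.

```bash
python3 -c "
from rig import bot
print(bot.close_job())"
```

```text
the job is handed in; nothing more can be done
None
```

I stood the grey metal-lidded jar in the rack, shut the door past the roller to home at about 0.09 rad and let go, then pulled it back open to about 1.0 rad with the jar upright. The job is handed in, but no verdict came back.

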